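# Roll culture tubes out onto the grooved drying rack

### The arm

A 7-joint arm with a two-finger parallel gripper is mounted at the origin on the work surface. World frame = base frame: x ahead of the robot, y to its left, z up, the work surface at z = 0. Lengths are in m, angles in degrees, forces in N, time in s.
With the tool pointing down it reaches from about 0.425 to 0.875 m from the base axis. Payload 4.7 kg.
Tool frame: the origin (TCP) lies midway between the tips of the shut fingers; the grasp point (between the pads) lies env.grip_point_offset behind it (env.grip_point_offset is the distance from the TCP to the grasp point, in m); z points along the fingers, y is the line along which they close (so a half turn about z gives the same grasp; the last joint's range is limited). The gripper opens to 87 mm and grips with 3 to 60 N. Pads are 19 mm wide; open, the fingers measure 117 mm over their backs; the gripper's body (75 mm by 190 mm) begins 51 mm behind the grasp point.
Start: joints at [-73.161, 18.392, -4.016, 83.108, 1.295, 78.541, -3.26], TCP at [0.18, 0.625, 0.223] pointing down, gripper open.
Joint ranges: [-163.93, 163.93], [-17.29, 119.83], [-79.2, 71.16], [3.27, 140.29], [-89.18, 269.18], [5.43, 117.66], [-154.24, 154.24]. Speed limits (degrees/s): [147.25, 147.25, 180, 180, 180, 180, 180].

### API

Orientations are given as [roll, pitch, yaw] about the fixed x, y, z axes, in that order (R = Rz(yaw) Ry(pitch) Rx(roll)).
In Python, from cell import env gives the robot as it stands.
- The arm moves only by the shell command python3 -m creep 'ROWS' [FORCE]. ROWS is a JSON object of lists of equal length, an entry for each row: "translation": the shift along the tool's x, y, z in units of 0.08 m (1.0 is 0.08 m), a list of three; "turn": the turn, a rotation vector about the tool's x, y, z in units of 180 degrees (1.0 is 180 degrees), a list of three; "grip": the opening, from 0 (shut) to 1 (fully open). In form: {"translation": [[x, y, z], ...], "turn": [[ax, ay, az], ...], "grip": [grip, ...]}. A call has 1 to 5 rows; each row shifts and turns the commanded pose from where the row before left it, along the tool's axes as they then stand; what a row does not reach is not made up. A row lasts 1/8 s, in which the tool goes at most 62.5 mm and 10.7 degrees, less where a joint would pass 70% of its speed; a pose out of reach is approached as far as the arm can. A call with a number of a shift or a turn outside -1 to 1 is refused whole. A call with a gripper value outside its range is refused whole. The fingers move at their own pace and stop on an object; FORCE is the grip in N (left out, the last holds). Time passes only in rows, so rows that do not move let the fingers close. It gives the time, the measured TCP pose, the force, the opening and the grip force at its end, in the units of the state.
- env.get_obs(): the state, without advancing time (a new reading comes with each control period).
- env.read_camera(name): name is "scene" or "side" or "wrist"; returns a dict with "frame" (384x512x3 uint8, red, green, blue), "z_map" (384x512 float32, m along the optical axis (not along the pixel's ray), 0 where there is no reading), "K" (3x3 intrinsics, pixels), "rvec" (rotation vector, rad) and "tvec" (3), from world to camera coordinates, as OpenCV has them. Camera axes: x right, y down, z forward; pixel columns grow to the right and rows downward; lengths in m; the calibration is good to about 2 mm. The wrist camera is an equidistant fisheye: a pixel r from the principal point sees the ray r / f radians off the axis. A picture is of the moment at which its call begins.
- env.sign_off(): hands the job in; it is judged then, once.
The state is a dict: "time_s": time; "qpos": joint angles; "joint_velocities": joint speeds; "effort": joint torques, N m; "tool_pos": TCP position; "tool_rot": TCP orientation; "force": force on the tool from outside, world axes, zero at the start; "wrist_torque": the same for the moment, N m; "grip_width": finger opening in m; "grasp_force": force on a finger pad.
Only numpy, scipy, OpenCV 4.12 (cv2) and the standard library are available. Lean on these libraries where they do the work, as an engineer would, in place of code of your own. Each camera call takes 0.05 s, during which the arm holds its last target. There are 200 camera calls.

### The job

Take the aluminium carrier by its handle and tip the four glass tubes out of it, gently and from close above the upper end of the sloping rack, so that they roll down and every tube comes to rest lying in a groove of its own. Do not touch the tubes with the gripper or let them fall from a height, and leave the other things on the bench alone. Then stand the empty carrier upright in the shallow steel pan.

Things in the scene. Friction and masses are not known exactly. Their poses are not given: they have to be found in the camera images.
- carrier_handle (a point): Centre of the handle of the aluminium tube carrier (about 104 mm deep, 134 wide, 110 high, 0.3 kg without tubes): a flat bar along y, 14 mm thick in x, 20 tall, 134 long between side plates (22 mm in x, 4 thick), 100 mm above the carrier underside, over 33 mm of free space above the tubes. z up, x to the back; the front (-x) is open.
- carrier_lip (a point): Middle of the carrier front lip (top edge of its floor), 45.6 mm in front (-x) of and 43.7 mm below the handle centre. Same axes. From the back wall the smooth floor, 100 mm long, 126 wide, 4 thick, rises to it at 25 degrees, so the tubes lie across it (along y) against the back wall and roll out over the lip only when the carrier tips forward more than 25 degrees; 30 to 40 is gentle.
- carrier_base (a point): Centre of the underside of the carrier foot (75 mm in x by 134 in y), 17.5 mm behind (+x) and 100 mm below the handle centre. Same axes. The front edge of the foot is 26 mm behind and 56 mm below the lip, so upright it would strike the rack before the lip comes near the bed.
- rack: White plastic drying rack, fixed, 150 mm wide (y), about 200 long (x). Origin at the centre of its underside, z up. Its bed slopes down at 17 degrees towards -x, the low end with a stop wall.
- bed: Sloping bed of the rack. Origin on its floor, 48 mm above the centre of the rack underside; x up the slope, y across, z square to it. Floor from stop wall face (x -90 mm, 24 high) to open upper end (x 105). Round ridges 4 mm high across it at x -69, -48, -27, -6, 15 make 5 grooves, the lowest next to the stop wall. Side walls 20 mm high, 144 apart inside, only from x -96 to 22.
- apron (a point): Middle of the smooth run-in apron at the upper end of the bed, on its floor at bed x = 70 mm (apron: bed x 20 to 105 mm, no side walls). Same axes as the bed. Tubes let out here roll down over empty grooves and stop one behind another in the lowest free ones.
- pan: Shallow steel pan, fixed, 210 mm (x) by 180 mm (y) outside, rim 14 mm high, wall and floor about 3 mm. Origin at the centre of its underside, z up.
- tube0_mid (a point): Centre of an amber glass tube with flush black cap, a smooth round rod 20 mm in diameter and 120 mm long, about 35 g; its x axis runs along the tube. Starts at the back wall of the carrier.
- tube1_mid (a point): Centre of an amber glass tube with flush black cap, a smooth round rod 20 mm in diameter and 120 mm long, about 35 g; its x axis runs along the tube.
- tube2_mid (a point): Centre of an amber glass tube with flush black cap, a smooth round rod 20 mm in diameter and 120 mm long, about 35 g; its x axis runs along the tube.
- tube3_mid (a point): Centre of an amber glass tube with flush black cap, a smooth round rod 20 mm in diameter and 120 mm long, about 35 g; its x axis runs along the tube. Starts nearest the lip.
- dish_a: Bystander: lidded glass dish, 92 mm across, 17 mm high; loose. Origin at the centre of its underside.
- dish_b: Bystander: lidded glass dish, 92 mm across, 17 mm high; loose. Origin at the centre of its underside.
- bottle: Bystander: capped amber bottle, 64 mm across, 130 mm tall; loose. Origin at the centre of its underside.
- beaker: Bystander: white open cup, 80 mm across, 95 mm tall; loose. Origin at the centre of its underside.
- slidebox: Bystander: flat slide box, 82 x 102 x 30 mm; loose. Origin at the centre of its underside.

How it is judged:
By the outcome, as a careful person would: the job done as asked, in the order asked, and still so for the second after the job is handed in, with the robot touching nothing.
It also fails if it takes over 64 s, if anything falls off the work surface, if the arm or the gripper's body presses on something with over 40 N, if the wrist force passes 120 N, or if a joint passes its speed limit or range.

## Working session

There is one attempt and no reset: what is moved stays moved. The work goes in short steps, Python scripts to look and compute and a shell command to move; the robot and the scene stay as the last step left them, time stands still between calls to the robot, and variables do not carry over. Pictures are saved under pics/ and viewed, at most 10 in all, crops included, and the job is handed in when it is done.

```bash
ls; mkdir -p pics
cat > h.py <<'E'
import numpy as np, cv2
from cell import env
from scipy.spatial.transform import Rotation as R
def cam(n):
    c=env.read_camera(n); return c
def cloud(c):
    z=c["z_map"]; h,w=z.shape; K=np.array(c["K"])
    u,v=np.meshgrid(np.arange(w),np.arange(h))
    p=np.stack([(u-K[0,2])/K[0,0]*z,(v-K[1,2])/K[1,1]*z,z],-1)
    Rm=cv2.Rodrigues(np.array(c["rvec"],float))[0]
    return (p-np.array(c["tvec"]).ravel())@Rm
def save(c,f): cv2.imwrite("pics/"+f,c["frame"][...,::-1])
E
python3 - <<'E'
from h import *
s=cam("scene");d=cam("side")
cv2.imwrite("pics/a.png",np.hstack([s["frame"],d["frame"]])[...,::-1][:, :])
im=np.hstack([s["frame"],d["frame"]])[...,::-1]
cv2.imwrite("pics/a_s.png",s["frame"][...,::-1]);cv2.imwrite("pics/a_d.png",d["frame"][...,::-1])
np.savez("a.npz",ps=cloud(s),pd=cloud(d),fs=s["frame"],fd=d["frame"])
o=env.get_obs();print(o["tool_pos"],o["tool_rot"],env.grip_point_offset,o["grip_width"])
for c in(s,d): print(c["K"][0],-cv2.Rodrigues(np.array(c["rvec"],float))[0].T@np.array(c["tvec"]).ravel())
E
```

```text
pics
[0.17940307 0.62423829 0.22158586] [-1.79902398e+02  5.45867092e-03  1.63971039e+02] 0.0187 0.08720456144854849
[456.25305986   0.         244.19157868] [ 1.14714377 -0.54255065  1.08734673]
[374.42107073   0.         256.29994169] [0.40574134 0.77330729 0.74897367]
```

View pics/a_s.png

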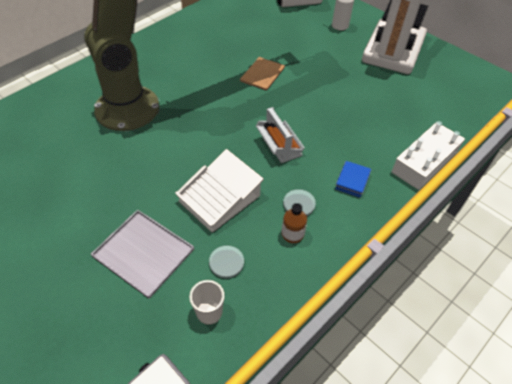

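View pics/a_d.png

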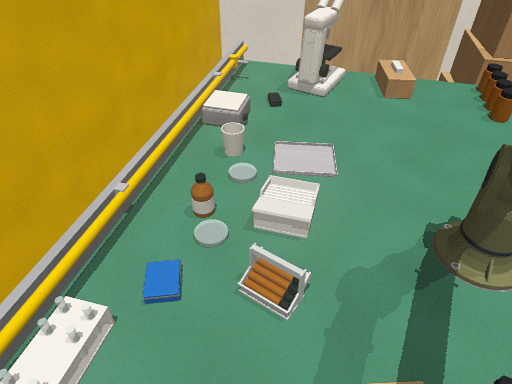

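The scene view shows the carrier at (280,137), rack at (220,190) and pan at (143,252). In the side view they are at (275,280), (287,207) and (305,158). I'll build an orthographic height map from both depth maps.

Run:
```python
from h import *
a=np.load("a.npz")
x0,x1,y0,y1,s=.3,.9,-.5,.45,.00125
H=int((x1-x0)/s);W=int((y1-y0)/s)
P=np.concatenate([a["ps"].reshape(-1,3),a["pd"].reshape(-1,3)]);C=np.concatenate([a["fs"].reshape(-1,3),a["fd"].reshape(-1,3)])
m=(P[:,0]>x0)&(P[:,0]<x1)&(P[:,1]>y0)&(P[:,1]<y1)&(P[:,2]<.3)
P=P[m];C=C[m];o=np.argsort(P[:,2]);P=P[o];C=C[o]
im=np.zeros((H,W,3),np.uint8)
u=((y1-P[:,1])/s).astype(int);v=((x1-P[:,0])/s).astype(int)
for dx in(0,1):
  for dy in (0,1): im[np.clip(v+dx,0,H-1),np.clip(u+dy,0,W-1)]=C[:,::-1]
for k in range(-4,5): cv2.putText(im,f"{k/10:.1f}",(int((y1-k/10)/s),10),0,.4,(255,255,255));cv2.line(im,(int((y1-k/10)/s),0),(int((y1-k/10)/s),H),(90,90,90),1)
for k in range(4,9): cv2.putText(im,f"{k/10:.1f}",(0,int((x1-k/10)/s)),0,.4,(255,255,255));cv2.line(im,(0,int((x1-k/10)/s)),(W,int((x1-k/10)/s)),(90,90,90),1)
cv2.imwrite("pics/o.png",im)
# blobs above table
h=np.zeros((H,W),np.float32)-1
np.maximum.at(h,(v,u),P[:,2])
mk=cv2.morphologyEx((h>.007).astype(np.uint8),cv2.MORPH_CLOSE,np.ones((7,7)))
n,l,st,ce=cv2.connectedComponentsWithStats(mk)
for i in range(1,n):
  if st[i,4]>800:
    k=l[v,u]==i
    k&=P[:,2]>.007
    r=cv2.minAreaRect(P[k][:,:2].astype(np.float32)*1000)
    print(np.round(r[0],1),np.round(r[1],1),round(r[2],1),"zmax",P[k][:,2].max().round(3))
```

```text
[853.9 433.3] [91.9 33.3] 0.2 zmax 0.104
[ 831.8 -466.5] [137.2  66.3] 0.9 zmax 0.086
[750.9 298.8] [ 83.4 106.6] 21.5 zmax 0.037
[ 758.5 -288.8] [79.  81.6] 47.7 zmax 0.099
[750.   31.5] [64.9 67.8] 64.7 zmax 0.134
[695.8 118.5] [92.4 93.2] 34.6 zmax 0.024
[ 690.1 -163.9] [91.7 92.2] 75.5 zmax 0.023
[ 508.3 -306. ] [213.9 186.8] 9.9 zmax 0.019
[515.4 -32. ] [206.5 162.7] 89.3 zmax 0.083
[492.9 250.1] [109.4 144.9] 70.2 zmax 0.115
```

View pics/o.png

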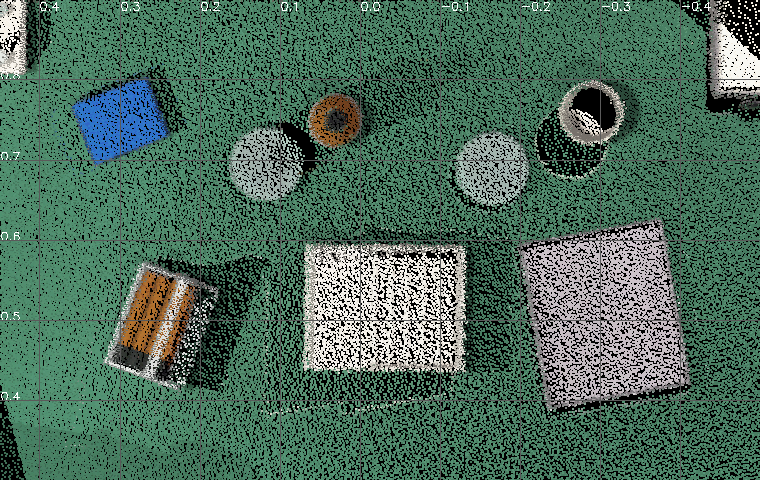

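The orthophoto shows the carrier at about x .49, y .25 and the rack along y with its apron on the +y side. The pan is at (.51,-.31). Next: the carrier's height profile to tell front from back, and the rack plane.

Run:
```python
from h import *
a=np.load("a.npz")
for nm in("ps","pd"):
  P=a[nm].reshape(-1,3)
  t=P[(abs(P[:,0]-.6)<.03)&(abs(P[:,1]-.25)<.05)]; print(nm,"table z",np.median(t[:,2]).round(4))
  C=P[(abs(P[:,0]-.493)<.09)&(abs(P[:,1]-.25)<.085)&(P[:,2]>.008)&(P[:,2]<.15)]
  top=C[C[:,2]>.1]
  r=cv2.minAreaRect(top[:,:2].astype(np.float32)*1000);print("handle",np.round(r[0],1),np.round(r[1],1),r[2],len(top))
  c=top[:,:2].mean(0);w=np.linalg.svd(top[:,:2]-c)[2][0]; w=w*np.sign(w[0]);print("c",c,"dir",w,np.degrees(np.arctan2(w[1],w[0])), "ztop",np.median(top[:,2]))
  n=np.array([w[1],-w[0]])  # toward -y
  q=(C[:,:2]-c)@n; b=(C[:,:2]-c)@w
  for k in np.arange(-.06,.075,.008):
    m=(q>k)&(q<k+.008)&(abs(b)<.055)
    if m.sum()>3: print(round(k*1000),m.sum(),"z 10/50/95",np.percentile(C[m][:,2],[10,50,95]).round(3))
  # rack
  Q=P[(P[:,0]>.46)&(P[:,0]<.57)&(P[:,1]>-.02)&(P[:,1]<.05)&(P[:,2]>.02)]
  A=np.c_[Q[:,:2],np.ones(len(Q))];s=np.linalg.lstsq(A,Q[:,2],rcond=None)[0];
  g=abs(A@s-Q[:,2])<.004; s=np.linalg.lstsq(A[g],Q[g][:,2],rcond=None)[0]
  print("rack plane",s,"slope",np.degrees(np.arctan(np.hypot(s[0],s[1]))),"az",np.degrees(np.arctan2(s[1],s[0])))
  for nn,(cx,cy,hx,hy,zz) in dict(rack=(.515,-.03,.1,.125,.015),pan=(.508,-.306,.14,.13,.007)).items():
    Q=P[(abs(P[:,0]-cx)<hx)&(abs(P[:,1]-cy)<hy)&(P[:,2]>zz)&(P[:,2]<.12)]
    r=cv2.minAreaRect(Q[:,:2].astype(np.float32)*1000);print(nn,np.round(r[0],1),np.round(r[1],1),round(r[2],2))
    e=np.percentile(Q[:,:2],[.3,99.7],axis=0);print(e.round(4).tolist())
```

```text
ps table z 0.0003
handle [492.9 242.9] [ 22.5 138.3] 69.6700668334961 204
c [0.49340328 0.24118738] dir [ 0.93949965 -0.34254986] -20.03230162627815 ztop 0.10948975217563703
-60 78 z 10/50/95 [0.028 0.032 0.039]
-52 23 z 10/50/95 [0.032 0.034 0.037]
-44 21 z 10/50/95 [0.035 0.037 0.039]
-36 8 z 10/50/95 [0.036 0.04  0.046]
-28 7 z 10/50/95 [0.027 0.045 0.049]
-20 15 z 10/50/95 [0.043 0.047 0.052]
-12 79 z 10/50/95 [0.051 0.056 0.112]
-4 119 z 10/50/95 [0.052 0.107 0.113]
4 123 z 10/50/95 [0.059 0.095 0.112]
12 89 z 10/50/95 [0.054 0.061 0.066]
20 83 z 10/50/95 [0.046 0.05  0.061]
28 47 z 10/50/95 [0.049 0.051 0.054]
36 57 z 10/50/95 [0.052 0.055 0.058]
44 17 z 10/50/95 [0.053 0.057 0.06 ]
rack plane [0.00906119 0.28576517 0.05333095] slope 15.955698575869592 az 88.18384502596584
rack [515.4 -30.4] [202.2 162.7] 89.35
[[0.4375, -0.1299], [0.5954, 0.0686]]
pan [ 511.1 -293.8] [275.9 229. ] 0.91
[[0.3901, -0.409], [0.6275, -0.1966]]
pd table z 0.0001
handle [489.8 243.1] [ 22.1 134.5] 69.74937438964844 469
c [0.48769524 0.24619967] dir [ 0.93903478 -0.34382216] -20.109912805729675 ztop 0.10904652956637431
-60 110 z 10/50/95 [0.03  0.036 0.038]
-52 177 z 10/50/95 [0.016 0.031 0.036]
-44 177 z 10/50/95 [0.034 0.036 0.039]
-36 180 z 10/50/95 [0.033 0.037 0.043]
-28 214 z 10/50/95 [0.04  0.044 0.047]
-20 108 z 10/50/95 [0.043 0.045 0.048]
-12 422 z 10/50/95 [0.044 0.053 0.108]
-4 360 z 10/50/95 [0.053 0.101 0.111]
4 308 z 10/50/95 [0.051 0.058 0.11 ]
12 87 z 10/50/95 [0.06  0.062 0.064]
36 5 z 10/50/95 [0.053 0.055 0.057]
rack plane [0.00520815 0.28337862 0.05623349] slope 15.824133911164747 az 88.9470927072978
rack [514.8 -32.2] [206.5 156.3] 89.13
[[0.4363, -0.1311], [0.5923, 0.0706]]
pan [ 533.2 -299.4] [267.3 190.4] 10.66
[[0.3884, -0.4108], [0.6467, -0.1839]]
```

```bash
cat >> h.py <<'E'
def to(p,yaw,tip=0,say=True):
    """shift/turn in tool units from the present pose to TCP p, tool-y azimuth yaw, tipped forward by tip"""
    o=env.get_obs();T=R.from_euler("xyz",o["tool_rot"],degrees=True)
    a=np.radians(yaw);y=np.array([np.cos(a),np.sin(a),0]);z=np.array([0,0,-1.]);x=np.cross(y,z)
    G=R.from_matrix(np.c_[x,y,z])*R.from_rotvec([-np.radians(tip),0,0])
    d=T.inv().apply(np.array(p)-o["tool_pos"])/.08; r=(T.inv()*G).as_rotvec()/np.pi
    print("t",o["time_s"],"pos",np.round(o["tool_pos"],4),"rot",np.round(o["tool_rot"],1),"shift",d.round(3),"turn",r.round(4),"F",np.round(o["force"],1),"w",round(o["grip_width"],4))
E
python3 - <<'E'
from h import *
a=np.load("a.npz")
A=a["fs"][95:170,240:320];B=a["fd"][235:325,225:325]
f=lambda i:cv2.resize(i,(400,400),interpolation=cv2.INTER_CUBIC)[...,::-1]
cv2.imwrite("pics/c.png",np.hstack([f(A),f(B)]))
to([.4913,.243,.21],69.9)
E
```

```text
t 0.1 pos [0.1794 0.6242 0.2216] rot [-179.9    0.   164. ] shift [-5.063 -3.503  0.151] turn [-0.0005  0.      0.0226] F [-0.5 -0.1 -0.6] w 0.0872
```

View pics/c.png

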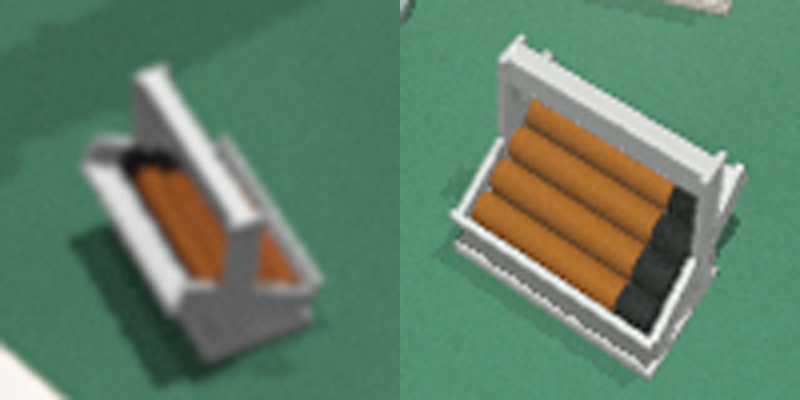

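The left crop shows the lip and foot joined by a straight side plate, with the front facing the rack. All four tubes lie behind one another.

```bash
python3 -m creep '{"translation":[[-0.5,-0.35,0],[-0.5,-0.35,0],[-0.5,-0.35,0],[-0.5,-0.35,0],[-0.5,-0.35,0]],"turn":[[0,0,0],[0,0,0],[0,0,0],[0,0,0],[0,0,0]],"grip":[1,1,1,1,1]}' 45
python3 -m creep '{"translation":[[-0.5,-0.35,0],[-0.5,-0.35,0],[-0.5,-0.35,0],[-0.5,-0.35,0],[-0.5,-0.35,0.1]],"turn":[[0,0,0],[0,0,0],[0,0,0],[0,0,0],[0,0,0.022]],"grip":[1,1,1,1,1]}'
python3 -m creep '{"translation":[[0,0,0],[0,0,0]],"turn":[[0,0,0],[0,0,0]],"grip":[1,1]}'
python3 - <<'E'
from h import *
to([.4913,.243,.0813],69.9)
c=cam("wrist");save(c,"w1.png");print(c["K"]);print(-cv2.Rodrigues(np.array(c["rvec"],float))[0].T@np.array(c["tvec"]).ravel())
# handle by wrist depth (fisheye)
K=np.array(c["K"]);z=c["z_map"];v,u=np.mgrid[:384,:512]
dx=(u-K[0,2])/K[0,0];dy=(v-K[1,2])/K[1,1];r=np.hypot(dx,dy)+1e-9
s=np.tan(np.minimum(r,1.3))/r
p=np.stack([dx*s*z,dy*s*z,z],-1)
P=((p-np.array(c["tvec"]).ravel())@cv2.Rodrigues(np.array(c["rvec"],float))[0])[(z>0)&(r<1.2)]
t=P[(P[:,2]>.1)&(P[:,2]<.125)&(np.hypot(P[:,0]-.49,P[:,1]-.243)<.09)]
print(len(t), np.median(t[:,2])); rr=cv2.minAreaRect(t[:,:2].astype(np.float32)*1000);print(rr)
np.save("t.npy",t)
E
```

```text
time_s: 0.72
tool_pos: [0.3338, 0.4333, 0.2222]
tool_rot: [-180.0, -0.0, 164.0]
force: [0.8, 1.2, 0.9]
grip_width: 0.0868
grasp_force: 0.0
time_s: 1.35
tool_pos: [0.4877, 0.244, 0.2148]
tool_rot: [179.9, 0.0, 159.9]
force: [0.1, 0.1, -0.5]
grip_width: 0.0867
grasp_force: 0.0
time_s: 1.6
tool_pos: [0.4861, 0.2457, 0.2142]
tool_rot: [-180.0, -0.1, 160.0]
force: [-1.0, 0.9, -0.6]
grip_width: 0.0872
grasp_force: 0.0
t 1.6 pos [0.4861 0.2457 0.2142] rot [-1.8e+02 -1.0e-01  1.6e+02] shift [-0.075 -0.009  1.661] turn [-0.     -0.0003  0.0008] F [-1.   0.9 -0.6] w 0.0872
[[297.31863964   0.         252.9555675 ]
 [  0.         297.31863964 195.43911199]
 [  0.           0.           1.        ]]
[0.42301757 0.26827637 0.37511783]
1775 0.10854687945575692
((478.3675537109375, 248.3386688232422), (20.54973602294922, 108.90667724609375), 70.51969909667969)
```

View pics/w1.png

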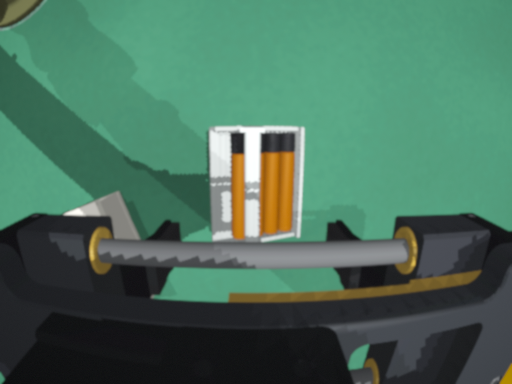

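The wrist view shows the handle (column ~252) centred between the fingers (columns 175 and 335), and its position agrees within 1 mm. I'll descend and grip.

```bash
python3 -m creep '{"translation":[[-0.075,-0.01,0.3],[0,0,0.4],[0,0,0.4],[0,0,0.4],[0,0,0.16]],"turn":[[0,0,0],[0,0,0],[0,0,0],[0,0,0],[0,0,0]],"grip":[1,1,1,1,1]}' 45
python3 -m creep '{"translation":[[0,0,0],[0,0,0],[0,0,0],[0,0,0],[0,0,0]],"turn":[[0,0,0],[0,0,0],[0,0,0],[0,0,0],[0,0,0]],"grip":[1,1,0.4,0.2,0.1]}' 45
python3 -m creep '{"translation":[[0,0,0],[0,0,0],[0,0,0],[0,0,0],[0,0,0]],"turn":[[0,0,0],[0,0,0],[0,0,0],[0,0,0],[0,0,0]],"grip":[0,0,0,0,0]}' 45
python3 -c "
from h import *
to([.4913,.243,.0813],69.9)"
```

```text
time_s: 2.28
tool_pos: [0.49, 0.2434, 0.08]
tool_rot: [-179.9, -0.1, 160.2]
force: [-1.2, 0.0, -0.2]
grip_width: 0.0869
grasp_force: 0.0
time_s: 2.9
tool_pos: [0.4922, 0.2424, 0.0822]
tool_rot: [180.0, 0.0, 160.0]
force: [-0.2, 0.7, -0.6]
grip_width: 0.0648
grasp_force: 0.0
time_s: 3.52
tool_pos: [0.492, 0.2424, 0.0817]
tool_rot: [180.0, -0.0, 160.0]
force: [0.7, -0.2, -0.6]
grip_width: 0.0151
grasp_force: 0.0
t 3.525 pos [0.492  0.2424 0.0817] rot [180.  -0. 160.] shift [0.011 0.004 0.006] turn [ 0.     -0.      0.0006] F [ 0.7 -0.2 -0.6] w 0.0151
```

```bash
python3 -m creep '{"translation":[[0,0,0],[0,0,0],[0,0,0],[0,0,0],[0,0,-0.05]],"turn":[[0,0,0],[0,0,0],[0,0,0],[0,0,0],[0,0,0]],"grip":[0,0,0,0,0]}' 45
python3 -m creep '{"translation":[[0,0,-0.1],[0,0,-0.2],[0,0,-0.25],[0,0,-0.25],[0,0,-0.2]],"turn":[[0,0,0],[0,0,0],[0,0,0],[0,0,0],[0,0,0]],"grip":[0,0,0,0,0]}' 45
python3 -m creep '{"translation":[[0,0,-0.15],[0,0,-0.1],[0,0,0],[0,0,0]],"turn":[[0,0,0],[0,0,0],[0,0,0],[0,0,0]],"grip":[0,0,0,0]}' 45
cat >> h.py <<'E'
RC=np.array([.515,-.0313,0]);RY=89.2
def bedpt(s,h):  # bed x, vertical height above -> world
    a=np.radians(RY);e=np.array([np.cos(a),np.sin(a),0]);k=np.radians(17)
    return RC+[0,0,.048]+e*s*np.cos(k)+np.array([0,0,s*np.sin(k)+h])
def tcp(lip,tip,yaw=RY):
    a=np.radians(yaw);e=np.array([np.cos(a),np.sin(a),0]);t=np.radians(tip);zz=np.array([0,0,1.])
    X=e*np.cos(t)+zz*np.sin(t);Z=-e*np.sin(t)+zz*np.cos(t)
    return lip+.0456*X+.0437*Z-.0187*Z
E
python3 - <<'E'
from h import *
for h,t in((.06,0),(.03,0),(.03,20),(.012,25),(.011,35)):
    p=tcp(bedpt(.095,h),t);print(h,t,p.round(4));to(p,RY,t)
E
```

```text
time_s: 4.15
tool_pos: [0.491, 0.2418, 0.0848]
tool_rot: [-179.9, -0.1, 160.0]
force: [-1.0, 0.6, -4.8]
grip_width: 0.0133
grasp_force: 45.0
time_s: 4.78
tool_pos: [0.4924, 0.2425, 0.1677]
tool_rot: [179.9, 0.1, 160.0]
force: [-0.3, 0.2, -4.3]
grip_width: 0.0137
grasp_force: 45.0
time_s: 5.28
tool_pos: [0.4916, 0.2421, 0.1851]
tool_rot: [-179.9, -0.0, 160.0]
force: [0.4, -0.2, -5.1]
grip_width: 0.0136
grasp_force: 45.0
0.06 0 [0.5169 0.1051 0.1608]
t 5.275 pos [0.4916 0.2421 0.1851] rot [-179.9   -0.   160. ] shift [-0.883 -1.501  0.304] turn [-0.0003 -0.0003 -0.1066] F [ 0.4 -0.2 -5.1] w 0.0136
0.03 0 [0.5169 0.1051 0.1308]
t 5.275 pos [0.4916 0.2421 0.1851] rot [-179.9   -0.   160. ] shift [-0.883 -1.501  0.679] turn [-0.0003 -0.0003 -0.1066] F [ 0.4 -0.2 -5.1] w 0.0136
0.03 20 [0.5167 0.0938 0.1449]
t 5.275 pos [0.4916 0.2421 0.1851] rot [-179.9   -0.   160. ] shift [-0.929 -1.634  0.503] turn [-0.1103  0.0183 -0.1056] F [ 0.4 -0.2 -5.1] w 0.0136
0.012 25 [0.5167 0.0903 0.1297]
t 5.275 pos [0.4916 0.2421 0.1851] rot [-179.9   -0.   160. ] shift [-0.944 -1.676  0.693] turn [-0.1378  0.023  -0.105 ] F [ 0.4 -0.2 -5.1] w 0.0136
0.011 35 [0.5166 0.0826 0.1334]
t 5.275 pos [0.4916 0.2421 0.1851] rot [-179.9   -0.   160. ] shift [-0.976 -1.767  0.647] turn [-0.1929  0.0323 -0.1034] F [ 0.4 -0.2 -5.1] w 0.0136
```

```bash
python3 -m creep '{"translation":[[-0.05,-0.06,0],[-0.08,-0.12,0],[-0.09,-0.16,0.02],[-0.09,-0.16,0.03],[-0.09,-0.16,0.03]],"turn":[[0,0,0],[0,0,0],[0,0,0],[0,0,0],[0,0,0]],"grip":[0,0,0,0,0]}' 45
python3 -m creep '{"translation":[[-0.09,-0.16,0.03],[-0.09,-0.16,0.03],[-0.09,-0.16,0.03],[-0.09,-0.16,0.03],[-0.08,-0.12,0.03]],"turn":[[0,0,0],[0,0,0],[0,0,0],[0,0,0],[0,0,0]],"grip":[0,0,0,0,0]}' 45
python3 -m creep '{"translation":[[-0.04,-0.08,0.03],[0,0,0],[0,0,0],[0,0,0],[0,0,0]],"turn":[[0,0,-0.02],[0,0,-0.025],[0,0,-0.025],[0,0,-0.02],[0,0,-0.016]],"grip":[0,0,0,0,0]}' 45
python3 -m creep '{"translation":[[0,0,0],[0,0,0]],"turn":[[0,0,0],[0,0,0]],"grip":[0,0]}' 45
python3 - <<'E'
from h import *
to(tcp(bedpt(.095,.06),0),RY,0)
c=cam("scene");d=cam("side")
f=lambda i:cv2.resize(i,(400,400),interpolation=cv2.INTER_CUBIC)[...,::-1]
cv2.imwrite("pics/r1.png",np.hstack([f(c["frame"][100:250,150:300]),f(d["frame"][130:260,225:355])]))
for q in(c,d):
  P=cloud(q).reshape(-1,3)
  Q=P[(abs(P[:,0]-.517)<.05)&(P[:,1]>-.02)&(P[:,1]<.17)]
  # lip edge profile
  for y in np.arange(.0,.15,.01):
    m=(Q[:,1]>y)&(Q[:,1]<y+.01)&(Q[:,2]<.2)
    if m.sum()>3: print(round(y,2),np.percentile(Q[m][:,2],[5,50,95]).round(3),end="; ")
  print()
E
```

```text
time_s: 5.9
tool_pos: [0.5042, 0.1803, 0.1792]
tool_rot: [-180.0, -0.0, 160.0]
force: [0.1, 0.9, -3.8]
grip_width: 0.0135
grasp_force: 45.0
time_s: 6.52
tool_pos: [0.5166, 0.1115, 0.1672]
tool_rot: [180.0, 0.0, 160.0]
force: [-0.6, -0.7, -4.2]
grip_width: 0.0139
grasp_force: 45.0
time_s: 7.15
tool_pos: [0.5173, 0.1053, 0.1649]
tool_rot: [180.0, 0.0, 179.2]
force: [-0.4, -0.5, -5.6]
grip_width: 0.0135
grasp_force: 45.0
time_s: 7.4
tool_pos: [0.5172, 0.1055, 0.165]
tool_rot: [180.0, 0.0, 179.0]
force: [0.5, -0.1, -3.9]
grip_width: 0.0134
grasp_force: 45.0
t 7.4 pos [0.5172 0.1055 0.165 ] rot [180.   0. 179.] shift [ 0.004 -0.004  0.052] turn [ 0.      0.     -0.0009] F [ 0.5 -0.1 -3.9] w 0.0134
0.0 [0.055 0.059 0.063]; 0.01 [0.058 0.062 0.067]; 0.02 [0.061 0.066 0.07 ]; 0.03 [0.065 0.069 0.073]; 0.04 [0.068 0.072 0.075]; 0.05 [0.07  0.075 0.14 ]; 0.06 [0.074 0.081 0.14 ]; 0.07 [0.131 0.133 0.136]; 0.08 [0.086 0.136 0.174]; 0.09 [0.093 0.169 0.194]; 0.1 [0.    0.14  0.195]; 0.11 [-0.003  0.135  0.194]; 0.12 [-0.003  0.001  0.131]; 0.13 [-0.003  0.     0.127]; 0.14 [-0.003  0.001  0.121]; 
0.06 [0.133 0.134 0.135]; 0.07 [0.133 0.134 0.136]; 0.08 [-0.003 -0.     0.145]; 0.09 [-0.001  0.139  0.146]; 0.1 [-0.001  0.135  0.193]; 0.11 [-0.001  0.132  0.189]; 0.12 [-0.001  0.125  0.167]; 0.13 [-0.002  0.12   0.128]; 0.14 [-0.002  0.117  0.121];
```

View pics/r1.png

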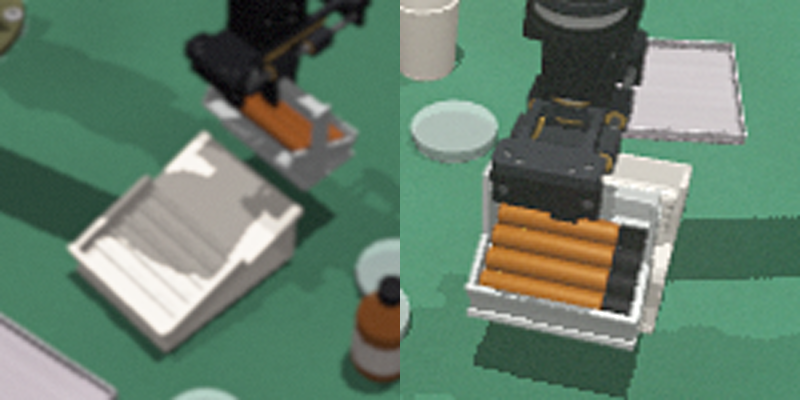

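Scene and side crops: the carrier is square to the rack, all four tubes are still against the back wall, and the lip is over the top of the apron. Bed heights match my model to within 1 mm. I'll tip to 20° and then lower.

```bash
python3 -m creep '{"translation":[[0,0,0],[0,0,0],[0,0,0],[0,0,0],[0,0,0]],"turn":[[-0.015,0,0],[-0.024,0,0],[-0.028,0,0],[-0.024,0,0],[-0.02,0,0]],"grip":[0,0,0,0,0]}' 45
python3 -m creep '{"translation":[[0,0,0],[0,0,0]],"turn":[[0,0,0],[0,0,0]],"grip":[0,0]}' 45
python3 - <<'E'
from h import *
to(tcp(bedpt(.095,.02),20),RY,20)
E
```

```text
time_s: 8.12
tool_pos: [0.5174, 0.1046, 0.165]
tool_rot: [160.0, 0.0, 179.0]
force: [0.1, -0.4, -4.6]
grip_width: 0.0134
grasp_force: 45.0
time_s: 8.38
tool_pos: [0.5172, 0.1059, 0.165]
tool_rot: [160.1, 0.0, 179.1]
force: [0.2, -0.1, -4.0]
grip_width: 0.0138
grasp_force: 45.0
t 8.375 pos [0.5172 0.1059 0.165 ] rot [160.1   0.  179.1] shift [ 0.003 -0.27   0.303] turn [-0.0005  0.0002 -0.0003] F [ 0.2 -0.1 -4. ] w 0.0138
```

```bash
python3 -m creep '{"translation":[[0,-0.05,0.05],[0,-0.07,0.08],[0,-0.07,0.08],[0,-0.05,0.06],[0,-0.03,0.03]],"turn":[[0,0,0],[0,0,0],[0,0,0],[0,0,0],[0,0,0]],"grip":[0,0,0,0,0]}' 45
python3 -m creep '{"translation":[[0,0,0],[0,0,0]],"turn":[[0,0,0],[0,0,0]],"grip":[0,0]}' 45
python3 - <<'E'
from h import *
to(tcp(bedpt(.095,.013),24),RY,24)
# increments for tipping 24->36 with lip held, per 2 deg, in tool axes at the start of each step
def inc(a,b,ha,hb):
    pa=tcp(bedpt(.095,ha),a);pb=tcp(bedpt(.095,hb),b)
    y=np.array([np.cos(np.radians(RY)),np.sin(np.radians(RY)),0]);z=np.array([0,0,-1.]);G=R.from_matrix(np.c_[np.cross(y,z),y,z])*R.from_rotvec([-np.radians(a),0,0])
    print(a,b,(G.inv().apply(pb-pa)/.08).round(4),-(b-a)/180)
for a in range(24,40,2): inc(a,a+2,.013-.002*(a-24)/12,.013-.002*(a-22)/12)
E
```

```text
time_s: 9.0
tool_pos: [0.5168, 0.0932, 0.1344]
tool_rot: [160.0, -0.0, 179.1]
force: [-1.2, -0.2, -4.8]
grip_width: 0.0139
grasp_force: 45.0
time_s: 9.25
tool_pos: [0.5172, 0.0935, 0.1353]
tool_rot: [160.0, 0.0, 179.1]
force: [0.1, 0.3, -5.1]
grip_width: 0.0135
grasp_force: 45.0
t 9.25 pos [0.5172 0.0935 0.1353] rot [160.    0.  179.1] shift [ 0.006 -0.052  0.05 ] turn [-0.0222  0.0004 -0.0005] F [ 0.1  0.3 -5.1] w 0.0135
24 26 [ 0.     -0.0129 -0.0159] -0.011111111111111112
26 28 [ 0.     -0.0131 -0.016 ] -0.011111111111111112
28 30 [-0.     -0.0132 -0.016 ] -0.011111111111111112
30 32 [ 0.     -0.0133 -0.0161] -0.011111111111111112
32 34 [ 0.     -0.0135 -0.0162] -0.011111111111111112
34 36 [-0.     -0.0136 -0.0162] -0.011111111111111112
36 38 [ 0.     -0.0137 -0.0163] -0.011111111111111112
38 40 [-0.     -0.0138 -0.0164] -0.011111111111111112
```

```bash
python3 -m creep '{"translation":[[0,-0.02,0.02],[0,-0.02,0.02],[0,-0.01,0.01],[0,0,0],[0,0,0]],"turn":[[-0.006,0,0],[-0.006,0,0],[-0.006,0,0],[-0.004,0,0],[0,0,0]],"grip":[0,0,0,0,0]}' 45
python3 -m creep '{"translation":[[0,-0.007,-0.008],[0,-0.006,-0.008],[0,-0.007,-0.008],[0,-0.006,-0.008],[0,-0.007,-0.008]],"turn":[[-0.0056,0,0],[-0.0056,0,0],[-0.0056,0,0],[-0.0056,0,0],[-0.0056,0,0]],"grip":[0,0,0,0,0]}' 45
cat >> h.py <<'E'
def amber(f=None):
    for n in("scene","side"):
        c=cam(n);P=cloud(c);hs=cv2.cvtColor(c["frame"],cv2.COLOR_RGB2HSV)
        m=(hs[...,0]<20)&(hs[...,1]>140)&(hs[...,2]>60)&(P[...,2]<.25)&(abs(P[...,0]-.515)<.08)&(abs(P[...,1])<.2)
        Q=P[m];hh=np.histogram(Q[:,1],np.arange(-.14,.17,.02));print(n,dict(zip((hh[1][:-1]*1000).round().astype(int).tolist(),hh[0].tolist())))
E
python3 -c "
from h import *
to(tcp(bedpt(.095,.0122),29),RY,29);amber()"
```

```text
time_s: 9.88
tool_pos: [0.517, 0.0907, 0.1297]
tool_rot: [156.1, -0.0, 179.0]
force: [0.7, -0.5, -5.1]
grip_width: 0.0133
grasp_force: 45.0
time_s: 10.5
tool_pos: [0.5169, 0.0872, 0.1316]
tool_rot: [151.0, 0.0, 179.1]
force: [-0.3, 0.0, -5.5]
grip_width: 0.0133
grasp_force: 45.0
t 10.5 pos [0.5169 0.0872 0.1316] rot [151.    0.  179.1] shift [ 0.004  0.004 -0.003] turn [ 0.0002  0.0004 -0.0005] F [-0.3  0.  -5.5] w 0.0133
scene {-140: 0, -120: 0, -100: 0, -80: 0, -60: 0, -40: 0, -20: 0, 0: 0, 20: 2, 40: 1, 60: 30, 80: 90, 100: 7, 120: 131, 140: 120}
side {-140: 0, -120: 0, -100: 0, -80: 0, -60: 0, -40: 0, -20: 0, 0: 0, 20: 0, 40: 0, 60: 0, 80: 174, 100: 202, 120: 217, 140: 83}
```

```bash
python3 -m creep '{"translation":[[0,-0.007,-0.008],[0,0,0],[0,0,0],[0,0,0],[0,0,0]],"turn":[[-0.0056,0,0],[0,0,0],[0,0,0],[0,0,0],[0,0,0]],"grip":[0,0,0,0,0]}' 45
python3 -c "
from h import *
to(tcp(bedpt(.095,.012),30),RY,30);amber()"
python3 -m creep '{"translation":[[0,0,0],[0,0,0],[0,0,0],[0,0,0],[0,0,0]],"turn":[[0,0,0],[0,0,0],[0,0,0],[0,0,0],[0,0,0]],"grip":[0,0,0,0,0]}' 45
python3 -c "
from h import *
amber()"
```

```text
time_s: 11.22
tool_pos: [0.517, 0.0868, 0.1321]
tool_rot: [150.0, 0.0, 179.1]
force: [-0.3, 0.3, -3.8]
grip_width: 0.0137
grasp_force: 45.0
t 11.225 pos [0.517  0.0868 0.1321] rot [150.    0.  179.1] shift [ 0.004 -0.002 -0.003] turn [ 0.      0.0004 -0.0004] F [-0.3  0.3 -3.8] w 0.0137
scene {-140: 0, -120: 0, -100: 0, -80: 0, -60: 0, -40: 5, -20: 150, 0: 6, 20: 96, 40: 106, 60: 141, 80: 46, 100: 0, 120: 0, 140: 0}
side {-140: 0, -120: 0, -100: 0, -80: 0, -60: 0, -40: 9, -20: 0, 0: 0, 20: 19, 40: 87, 60: 180, 80: 137, 100: 0, 120: 0, 140: 0}
time_s: 11.95
tool_pos: [0.5169, 0.0865, 0.1319]
tool_rot: [150.0, 0.0, 179.1]
force: [0.5, 0.1, -2.7]
grip_width: 0.0135
grasp_force: 45.0
scene {-140: 1, -120: 185, -100: 222, -80: 211, -60: 179, -40: 0, -20: 0, 0: 0, 20: 0, 40: 0, 60: 0, 80: 0, 100: 0, 120: 0, 140: 0}
side {-140: 0, -120: 43, -100: 53, -80: 57, -60: 76, -40: 0, -20: 0, 0: 0, 20: 0, 40: 6, 60: 0, 80: 0, 100: 0, 120: 0, 140: 0}
```

Run:
```python
from h import *
c=cam("scene");d=cam("side")
f=lambda i:cv2.resize(i,(400,400),interpolation=cv2.INTER_CUBIC)[...,::-1]
cv2.imwrite("pics/r2.png",np.hstack([f(c["frame"][120:240,160:280]),f(d["frame"][130:260,225:355])]))
P=cloud(c);hs=cv2.cvtColor(c["frame"],cv2.COLOR_RGB2HSV)
m=(hs[...,0]<20)&(hs[...,1]>140)&(P[...,2]<.2)&(abs(P[...,0]-.515)<.08)&(abs(P[...,1]+.08)<.07)
Q=P[m]; k=np.radians(17); a=np.radians(RY)
r=Q-RC-[0,0,.048]; s=r[:,:2]@[np.cos(a),np.sin(a)]
bx=s*np.cos(k)+r[:,2]*np.sin(k);bz=-s*np.sin(k)+r[:,2]*np.cos(k)
for x in np.arange(-.1,.02,.004):
    j=(bx>x)&(bx<x+.004)
    if j.sum()>2: print(round(x*1000+2),j.sum(),np.median(bz[j]).round(4))
to(tcp(bedpt(.095,.012),30),RY,30)
```

```text
-86 25 0.0187
-82 45 0.0197
-78 44 0.0192
-74 42 0.0174
-70 24 0.0122
-66 47 0.0165
-62 47 0.0197
-58 43 0.0189
-54 41 0.0183
-50 26 0.0141
-46 56 0.0138
-42 50 0.0191
-38 40 0.0195
-34 43 0.0197
-30 31 0.0167
-26 45 0.0143
-22 47 0.0186
-18 48 0.0205
-14 40 0.0195
-10 11 0.0185
t 12.15 pos [0.5169 0.0866 0.1319] rot [150.    0.  179.1] shift [ 0.003  0.002 -0.004] turn [-0.0001  0.0003 -0.0005] F [ 1.  -0.2 -2.7] w 0.0134
```

View pics/r2.png

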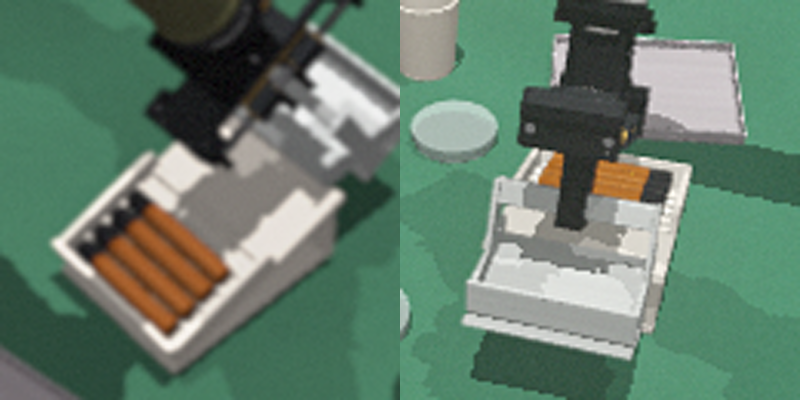

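Both crops show four tubes lying parallel in the four lowest grooves, tops 21 mm apart, all seated at 20 mm, and the carrier empty. Next I back off, straighten up, and go over to the pan.

```bash
python3 -m creep '{"translation":[[0,0.04,-0.05],[0,0.08,-0.1],[0,0.1,-0.14],[0,0.1,-0.14],[0,0.06,-0.1]],"turn":[[0,0,0],[0,0,0],[0,0,0],[0,0,0],[0,0,0]],"grip":[0,0,0,0,0]}' 45
python3 -m creep '{"translation":[[0,0,0],[0,0,0],[0,0,0],[0,0,0],[0,0,0]],"turn":[[0.033,0,0],[0.034,0,0],[0.033,0,0],[0.034,0,0],[0.033,0,0]],"grip":[0,0,0,0,0]}' 45
python3 -m creep '{"translation":[[0,0,-0.3],[0,0,-0.4],[0,0,-0.2],[0,0,0],[0,0,0]],"turn":[[0,0,0],[0,0,0],[0,0,0],[0,0,0],[0,0,0]],"grip":[0,0,0,0,0]}' 45
python3 -c "
from h import *
to([.511,-.3232,.25],89.2);env.get_obs()['qpos'];print(np.round(env.get_obs()['qpos'],0))"
```

```text
time_s: 12.78
tool_pos: [0.5174, 0.0919, 0.1854]
tool_rot: [150.0, 0.1, 179.1]
force: [0.2, 0.2, -3.5]
grip_width: 0.0134
grasp_force: 45.0
time_s: 13.4
tool_pos: [0.5168, 0.0921, 0.1847]
tool_rot: [-179.8, 0.0, 179.0]
force: [-0.4, 0.4, -4.5]
grip_width: 0.0136
grasp_force: 45.0
time_s: 14.02
tool_pos: [0.5162, 0.0916, 0.2546]
tool_rot: [-179.9, -0.1, 179.1]
force: [-0.2, 0.5, -3.1]
grip_width: 0.0132
grasp_force: 45.0
t 14.025 pos [0.5162 0.0916 0.2546] rot [-1.799e+02 -1.000e-01  1.791e+02] shift [-0.019 -5.185  0.065] turn [-0.0005 -0.0006 -0.0007] F [-0.2  0.5 -3.1] w 0.0132
[-33.   2.  20.  99.  -1.  80.  77.]
```

```bash
python3 -m creep '{"translation":[[0,-0.2,0],[0.01,-0.4,0],[0.01,-0.5,0],[0.01,-0.5,0],[0.01,-0.5,0]],"turn":[[0,0,0],[0,0,0],[0,0,0],[0,0,0],[0,0,0]],"grip":[0,0,0,0,0]}' 45
python3 -m creep '{"translation":[[0.01,-0.5,0],[0.01,-0.5,0],[0.01,-0.5,0],[0.01,-0.5,0],[0,-0.5,0]],"turn":[[0,0,0],[0,0,0],[0,0,0],[0,0,0],[0,0,0]],"grip":[0,0,0,0,0]}' 45
python3 -m creep '{"translation":[[0,-0.4,0],[0,-0.19,0],[0,0,0],[0,0,0]],"turn":[[0,0,0],[0,0,0],[0,0,0],[0,0,0]],"grip":[0,0,0,0]}' 45
python3 -c "
from h import *
to([.5078,-.3235,.0847],89.2);print(np.round(env.get_obs()['qpos'],0))"
```

```text
time_s: 14.65
tool_pos: [0.5101, -0.0789, 0.2553]
tool_rot: [-179.9, -0.1, 179.0]
force: [0.7, -0.2, -3.1]
grip_width: 0.0139
grasp_force: 45.0
time_s: 15.28
tool_pos: [0.5033, -0.2784, 0.2556]
tool_rot: [-179.9, -0.1, 179.0]
force: [0.1, -0.0, -3.0]
grip_width: 0.0139
grasp_force: 45.0
time_s: 15.78
tool_pos: [0.5044, -0.3216, 0.256]
tool_rot: [180.0, -0.0, 179.2]
force: [0.2, 0.2, -2.6]
grip_width: 0.0135
grasp_force: 45.0
t 15.775 pos [ 0.5044 -0.3216  0.256 ] rot [180.   -0.  179.2] shift [-0.044 -0.024  2.141] turn [ 0.0001 -0.0001 -0.    ] F [ 0.2  0.2 -2.6] w 0.0135
[ -5.  13.  42.  89.  -9.  81. 127.]
```

```bash
python3 -m creep '{"translation":[[-0.04,-0.02,0.3],[0,0,0.4],[0,0,0.4],[0,0,0.4],[0,0,0.3]],"turn":[[0,0,0],[0,0,0],[0,0,0],[0,0,0],[0,0,0]],"grip":[0,0,0,0,0]}' 45
python3 -m creep '{"translation":[[0,0,0.15],[0,0,0.08],[0,0,0.04],[0,0,0],[0,0,0]],"turn":[[0,0,0],[0,0,0],[0,0,0],[0,0,0],[0,0,0]],"grip":[0,0,0,0,0]}' 45
python3 -c "
from h import *
to([.5078,-.3235,.0847],89.2)
c=cam('scene');d=cam('side')
f=lambda i:cv2.resize(i,(400,400),interpolation=cv2.INTER_CUBIC)[...,::-1]
cv2.imwrite('pics/p1.png',np.hstack([f(c['frame'][180:320,80:220]),f(d['frame'][90:220,235:365])]))"
```

```text
time_s: 16.4
tool_pos: [0.5075, -0.3225, 0.1109]
tool_rot: [180.0, -0.0, 179.3]
force: [0.2, -0.5, -3.7]
grip_width: 0.0134
grasp_force: 45.0
time_s: 17.02
tool_pos: [0.5075, -0.3254, 0.0914]
tool_rot: [-179.9, 0.1, 179.1]
force: [0.4, 0.2, -2.5]
grip_width: 0.0139
grasp_force: 45.0
t 17.025 pos [ 0.5075 -0.3254  0.0914] rot [-1.799e+02  1.000e-01  1.791e+02] shift [-0.003  0.024  0.084] turn [-0.0005  0.0004 -0.0006] F [ 0.4  0.2 -2.5] w 0.0139
```

View pics/p1.png

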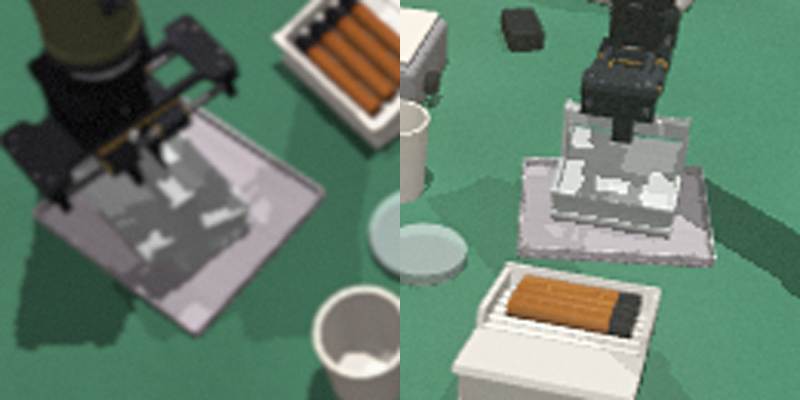

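Both views show the carrier just above the pan, inside all the rims, with the tubes still in their grooves. I'll lower the last 7 mm.

```bash
python3 -m creep '{"translation":[[0,0,0.03],[0,0,0.02],[0,0,0.02],[0,0,0],[0,0,0]],"turn":[[0,0,0],[0,0,0],[0,0,0],[0,0,0],[0,0,0]],"grip":[0,0,0,0,0]}' 45
python3 -m creep '{"translation":[[0,0,0.01],[0,0,0.006],[0,0,0],[0,0,0]],"turn":[[0,0,0],[0,0,0],[0,0,0],[0,0,0]],"grip":[0,0,0,0]}' 45
```

```text
time_s: 17.75
tool_pos: [0.5071, -0.3251, 0.0851]
tool_rot: [-179.9, -0.0, 179.1]
force: [-1.2, 0.0, -3.1]
grip_width: 0.0134
grasp_force: 45.0
time_s: 18.25
tool_pos: [0.5072, -0.3253, 0.0848]
tool_rot: [-179.9, 0.0, 179.1]
force: [-3.4, 0.9, 4.6]
grip_width: 0.0136
grasp_force: 45.0
```

Contact is felt (−3 → +4.6 N). I'll open and withdraw upward.

```bash
python3 -m creep '{"translation":[[0,0,0],[0,0,0],[0,0,0],[0,0,0],[0,0,0]],"turn":[[0,0,0],[0,0,0],[0,0,0],[0,0,0],[0,0,0]],"grip":[0.2,0.3,0.45,0.6,0.7]}' 10
python3 -m creep '{"translation":[[0,0,0],[0,0,0],[0,0,-0.1],[0,0,-0.2],[0,0,-0.4]],"turn":[[0,0,0],[0,0,0],[0,0,0],[0,0,0],[0,0,0]],"grip":[0.7,0.7,0.7,0.7,0.7]}'
python3 -m creep '{"translation":[[0,0,-0.5],[0,0,-0.5],[0,0,-0.4],[0,0,0],[0,0,0]],"turn":[[0,0,0],[0,0,0],[0,0,0],[0,0,0],[0,0,0]],"grip":[0.7,0.7,0.7,0.7,0.7]}'
python3 -c "
from h import *
c=cam('scene');d=cam('side')
f=lambda i:cv2.resize(i,(400,400),interpolation=cv2.INTER_CUBIC)[...,::-1]
cv2.imwrite('pics/p2.png',np.hstack([f(c['frame'][120:330,80:290]),f(d['frame'][90:240,225:375])]))
P=cloud(d);q=P[(abs(P[...,0]-.508)<.09)&(abs(P[...,1]+.32)<.04)&(P[...,2]>.095)&(P[...,2]<.13)]
print(len(q),np.median(q[:,2]),cv2.minAreaRect(q[:,:2].astype(np.float32)*1000))"
```

```text
time_s: 18.88
tool_pos: [0.5071, -0.3251, 0.0837]
tool_rot: [-179.9, 0.0, 179.1]
force: [0.9, 0.8, -0.4]
grip_width: 0.0481
grasp_force: 0.0
time_s: 19.5
tool_pos: [0.5066, -0.3247, 0.1405]
tool_rot: [-180.0, -0.1, 179.1]
force: [0.7, -0.2, -0.1]
grip_width: 0.061
grasp_force: 0.0
time_s: 20.12
tool_pos: [0.5069, -0.3248, 0.2519]
tool_rot: [-179.9, 0.0, 179.1]
force: [-0.6, 0.2, -0.6]
grip_width: 0.0611
grasp_force: 0.0
279 0.10819954527943314 ((504.5601501464844, -322.0554504394531), (25.655731201171875, 133.594482421875), 86.63177490234375)
```

View pics/p2.png

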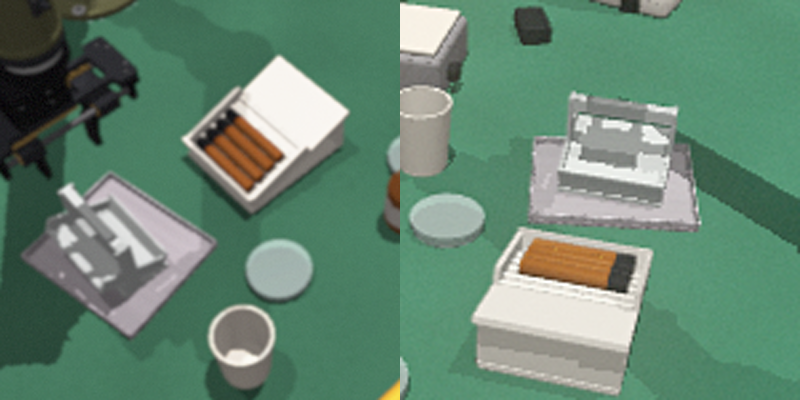

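The carrier stands upright in the pan, the four tubes lie in their grooves, and the other things are undisturbed.

```bash
python3 -c "
from cell import env
print(env.sign_off())"
```

```text
the job is handed in; nothing more can be done
None
```

The job is handed in: all four tubes lie in separate grooves (the lowest four), and the empty carrier stands upright in the pan, finished at about 20 s on the robot's clock; the verdict was not shown.

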